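Spread a retaining clip and seat it in a spindle groove

ROBOT

A 6-joint arm with a two-finger parallel gripper is mounted at the origin on a cart in front of the work surface, level with it; the furniture and walls round the work are solid. World frame = base frame: x ahead of the robot, y to its left, z up, the work surface at z = 0. Lengths are in m, angles in rad, forces in N, time in s.
With the tool pointing down it reaches from about 0.35 to 0.975 m from the base axis. Payload 4.9 kg.
Tool frame: the origin (TCP) lies midway between the tips of the shut fingers; the grasp point (between the pads) lies 19 mm behind it; z points along the fingers, y is the line along which they close (so a half turn about z gives the same grasp; the last joint's range is limited). The gripper opens to 85 mm and grips with 20 to 120 N. Pads are 22 mm wide; open, the fingers measure 114 mm over their backs; the gripper's body (76 mm by 85 mm) begins 54 mm behind the grasp point. The pads swing forward as they close: fully open they stand 13 mm farther back than shut.
Start: joints at [-1.441, 0.053, 1.613, -0, 1.476, -0.119], TCP at [0.154, -0.606, 0.231] pointing down, gripper open.
Joint ranges: [-3.01, 3.01], [-1.01, 2.22], [0.06, 2.58], [-1.02, 4.17], [0.09, 2.62], [-3.14, 3.14]. Speed limits (rad/s): [2.57, 2.57, 3.14, 3.14, 3.14, 3.14].

INTERFACE

Orientations are given as a unit quaternion [w, x, y, z].
In Python, from plant import state, grab_frame, camera_info, job_done, spot_in, masks_of, pinpoint gives the robot as it stands.
- The arm moves only by the shell command python3 -m handwheel 'ROWS' [OPENING]. ROWS is JSON, a list that holds one entry, the list of rows, each a list of 6 numbers: the shift along the world's x, y, z in m, then the turn, a rotation vector about the world's x, y, z in degrees. In form: [[[tx, ty, tz, ax, ay, az], ...]]. A call has 1 to 20 rows; each row shifts and turns the commanded pose from where the row before left it; what a row does not reach is not made up. A row lasts 1/12 s, in which the tool goes at most 41.7 mm and 7.16 degrees, less where a joint would pass 70% of its speed; a pose out of reach is approached as far as the arm can. A call is refused whole if a number of a shift passes 0.0417 or a number of a turn 7.16, either way. A call with a gripper value outside its range is refused whole. OPENING is the opening, from 0 (shut) to 1 (fully open), set as the call begins (- or left out, the last holds). The fingers move at their own pace and stop on an object; the grip force is fixed at half the most. Time passes only in rows, so rows that do not move let the fingers close. It gives the time, the measured TCP pose, the force, the opening and the grip force at its end, in the units of the state.
- state(): the state, without advancing time (a new reading comes with each control period).
- grab_frame(name): name is "scene" or "top"; returns (picture, depth): 400x640x3 uint8, blue, green, red; 400x640 float32, m along the optical axis (not along the pixel's ray), 0 where there is no reading.
- camera_info(name): a dict with "fx", "fy", "cx", "cy" (pixels), "T" (4x4, takes a point from camera to world coordinates). Camera axes: x right, y up, looking along -z (the intrinsics and any distortion apply to the point x, -y, -z); pixel columns grow to the right and rows downward; lengths in m; the calibration is good to about 2 mm. A picture is of the moment at which its call begins. camera_info takes no time and is no camera call.
- job_done(): hands the job in; it is judged then, once.
Trained networks look in the newest picture that a camera, given by its name, has taken for a name from the list of things; names that differ only in an ending like _2 or _b are one class to them, and where a whole thing is asked for, a point or a joint stands for the part that bears it (a point fixed in the world has none). Each returns a list of dicts, best first, with "conf" (0 to 1); they miss things now and then, are a little off and sometimes report something else, mostly with a low value. They report only what shows in the picture. A call takes as long as a camera call. They do not tell look-alikes from the thing itself.
- spot_in(camera, thing): "box" ([left, top, width, height] in pixels, round what is visible of it).
- masks_of(camera, thing): "region" (400x640 bool, what is visible of it) and "box" ([left, top, width, height] in pixels, round what is visible of it).
- pinpoint(camera, thing): "position" ([column, row] in pixels: a listed point, or the origin of a listed thing).
The state is a dict: "time": time; "joint_pos": joint angles; "joint_vel": joint speeds; "joint_efforts": joint torques, N m; "tool_pos": TCP position; "tool_rot": TCP orientation; "contact_force": force on the tool from outside, world axes, zero at the start; "ft_torque": the same for the moment, N m; "gripper_width": opening from 0.0 (shut) to 1.0 (fully open); "grasp_force": force on a finger pad.
Only numpy, scipy, OpenCV 4.12 (cv2) and the standard library are available. Lean on these libraries where they do the work, as an engineer would, in place of code of your own. Each camera call takes 0.05 s, during which the arm holds its last target. There are 200 camera calls.

TASK

Slide the orange roller down its slanting spindle until it sits fully home against the shoulder, which bares the groove above it. Then take the steel retaining clip off its storage bar by squeezing its two red grips, spread it over the spindle in the bare groove and let it close there, so that it holds the roller on the spindle. Leave the other things on the table where they are.

Things in the scene. Friction and masses are not known exactly. Their poses are not given: they have to be found in the camera images.
- roller (a joint): How far (m) the orange roller is up the spindle from its home place: 0 = fully home against the lower steel shoulder, grows up the spindle, travel 0.034. It stays where it is left (sliding takes about 2 N) and does not turn.
- roller_mid (a point): Centre of the orange roller (46 mm diameter, 30 mm wide) on the slanting spindle of a blue and aluminium stand. It can be gripped across its diameter, fingers either side, and slid. x axis: along the spindle, up and away from the robot, 27 degrees above level; y: level, across it; z: perpendicular to it, mostly up.
- groove (a point): Centre (on the spindle axis, about 110 mm above the table) of the groove for the clip: 12 mm wide along the spindle, 20 mm diameter at its bottom. Axes as for roller_mid; the clip's x axis must lie along this x. With the roller home its centre is 21 mm below this point along the spindle and its face is the groove's lower wall.
- spindle_end (a point): Upper, free end of the spindle, 30 mm above the groove's centre along the spindle; between the two the shaft is 27 mm in diameter, nothing is over it. At the spindle's lower end, 44 mm below the groove's centre, begins the blue bearing block, 50 x 50 mm across, centred on the axis. Axes as for groove.
- clip_ring (a point): Centre of the ring of the retaining clip: two hinged halves of 8 mm round steel bar, 20 mm inside and 37 mm outside when closed, gap at the bottom. The clip is 8 mm thick (14 mm at the grips), 86 mm tall, 75 g. x axis: through the ring, across the clip's plane; y: direction in which the grips are squeezed together; z: from ring to grips. The brass pivot lies 24 mm along z.
- clip_grip (a point): Point midway between the two red grips, 58 mm from clip_ring along z; axes as for clip_ring. Grips are 14 mm wide (x) and 24 mm long; across their outsides about 61 mm when closed and 25 mm when fully spread, their outer faces then nearly parallel. Squeezing moves the grips some 6 mm farther from the ring.
- bar_end (a point): Free end (nearest the robot), on the axis, of the holder's level aluminium storage bar, 20 mm diameter, 70 mm above the table, x axis along the bar away from the robot. The clip starts clamped round it, upright, grips on top; once spread it lifts straight up. The grey end plate, 91 mm high, stands 88 mm from this point at the bar's far end.
- clip_jaw (a joint): Spread of the clip (rad, each half): 0 = closed round a 20 mm shaft, 0.40 = fully spread against its stop, the gap at the bottom then about 32 mm. A spring closes it: about 6 N on the grips starts it, 12 N holds it fully spread, 20 to 30 N holds it securely.
- clip: The retaining clip as a whole; its origin and axes are those of clip_ring.
- mallet: Soft-face mallet, ash handle, 262 mm long, lying; a bystander, to be left where it is. Origin under its centre.
- driver_red: Screwdriver, red handle, 167 mm, lying; a bystander, to be left where it is. Origin under its centre.
- comb_0: Black and steel comb, 128 x 12 x 34 mm, standing on its long edge; a bystander, to be left where it is. Origin under its centre.
- oil_bottle: Small oil bottle with red nozzle, 126 mm high; a bystander, to be left where it is. Origin under its centre.
- blank_pack_0: Pack of blue leaves, 131 x 55 x 36 mm; a bystander, to be left where it is. Origin under its centre.
- marker: Black marker, 134 mm, lying; a bystander, to be left where it is. Origin under its centre.
- pencil: Red pencil, 183 mm, lying; a bystander, to be left where it is. Origin under its centre.
Things that resemble listed ones, but are neither listed nor needed, are in the scene too. There is more than one size of the part that bears roller; the job needs the larger.

How it is judged:
By the outcome, as a careful person would: the job done as asked, in the order asked, and still so for the second after the job is handed in, with the robot touching nothing.
It also fails if it takes over 54 s, if anything falls off the work surface, if the arm or the gripper's body presses on something with over 40 N, if the wrist force passes 120 N, or if a joint passes its speed limit or range.

## Working session

There is one attempt and no reset: what is moved stays moved. The work goes in short steps, Python scripts to look and compute and a shell command to move; the robot and the scene stay as the last step left them, time stands still between calls to the robot, and variables do not carry over. Pictures are saved under pics/ and viewed, at most 10 in all, crops included, and the job is handed in when it is done.

```bash
mkdir -p pics; ls
cat > h.py <<'E'
import numpy as np,cv2
from plant import *
def px2w(cam,u,v,d):
    c=camera_info(cam); T=np.array(c["T"])
    p=np.array([(u-c["cx"])/c["fx"]*d,-(v-c["cy"])/c["fy"]*d,-d,1]); return (T@p)[:3]
def w2px(cam,p):
    c=camera_info(cam); q=np.linalg.inv(np.array(c["T"]))@np.append(p,1)
    return np.array([c["cx"]+c["fx"]*q[0]/-q[2], c["cy"]-c["fy"]*q[1]/-q[2]])
def cloud(cam,depth):
    c=camera_info(cam);T=np.array(c["T"]);v,u=np.mgrid[:400,:640]
    P=np.stack([(u-c["cx"])/c["fx"]*depth,-(v-c["cy"])/c["fy"]*depth,-depth,np.ones_like(depth)],-1)@T.T
    P=P[...,:3];P[depth==0]=np.nan;return P
E
python3 - <<'E'
from h import *
for cam in("scene","top"):
    im,d=grab_frame(cam);cv2.imwrite(f"pics/{cam}0.png",im);np.savez(f"{cam}0.npz",im=im,d=d)
    ci=camera_info(cam);print(cam,{k:(np.round(v,3).tolist()) for k,v in ci.items() if not isinstance(v,str)})
    P=cloud(cam,d)
    for t in("roller_mid","groove","spindle_end","clip_ring","clip_grip","bar_end"):
        for r in pinpoint(cam,t)[:3]:
            u,v=r["position"];print(cam,t,round(r["conf"],2),np.round([u,v]),np.round(P[int(min(399,max(0,v))),int(min(639,max(0,u)))],3))
E
```

```text
pics
scene {'fx': 511.724, 'fy': 511.724, 'cx': 325.871, 'cy': 192.655, 'T': [[-0.579, 0.355, -0.735, -0.537], [-0.816, -0.246, 0.524, 0.795], [0.005, 0.902, 0.431, 0.769], [0.0, 0.0, 0.0, 1.0]]}
scene roller_mid 0.62 [267. 207.] [0.59  0.193 0.121]
scene roller_mid 0.61 [320. 204.] [0.578 0.025 0.087]
scene roller_mid 0.21 [309. 199.] [ 0.766 -0.059  0.   ]
scene groove 0.69 [268. 206.] [0.59  0.192 0.124]
scene groove 0.66 [356. 187.] [ 0.623 -0.15   0.079]
scene groove 0.51 [320. 200.] [0.584 0.021 0.093]
scene spindle_end 0.79 [317. 194.] [0.616 0.01  0.097]
scene spindle_end 0.76 [263. 199.] [0.626 0.185 0.129]
scene clip_ring 0.5 [352. 185.] [ 0.637 -0.141  0.08 ]
scene clip_grip 0.57 [356. 173.] [ 0.777 -0.269  0.045]
scene clip_grip 0.22 [257. 288.] [ 0.421  0.323 -0.001]
scene bar_end 0.8 [368. 191.] [ 0.707 -0.274 -0.005]
scene bar_end 0.21 [309. 199.] [ 0.764 -0.062  0.   ]
top {'fx': 467.847, 'fy': 467.847, 'cx': 318.121, 'cy': 194.611, 'T': [[0.001, 0.996, -0.094, 0.44], [-1.0, 0.0, -0.005, -0.019], [-0.005, 0.094, 0.996, 1.756], [0.0, 0.0, 0.0, 1.0]]}
top roller_mid 0.57 [263. 192.] [0.607 0.182 0.125]
top roller_mid 0.51 [312. 196.] [0.592 0.011 0.096]
top groove 0.89 [268. 190.] [0.614 0.164 0.127]
top groove 0.78 [313. 191.] [0.611 0.007 0.094]
top spindle_end 0.55 [263. 186.] [0.627 0.188 0.108]
top spindle_end 0.55 [301. 157.] [0.742 0.055 0.069]
top spindle_end 0.48 [318. 188.] [ 0.631 -0.01   0.008]
top clip_ring 0.51 [359. 184.] [ 0.635 -0.156  0.104]
top clip_ring 0.5 [267. 184.] [0.631 0.167 0.135]
top clip_grip 0.39 [357. 186.] [ 0.634 -0.148  0.08 ]
top bar_end 0.72 [356. 197.] [ 0.595 -0.148  0.07 ]
top bar_end 0.66 [336. 149.] [ 0.774 -0.077  0.036]
```

Run:
```python
from h import *
a=np.load("scene0.npz")["im"];b=np.load("top0.npz")["im"]
A=cv2.resize(a[130:290,220:420],(800,640),interpolation=cv2.INTER_CUBIC)[:590]
B=cv2.resize(b[110:250,220:400],(771,600),interpolation=cv2.INTER_CUBIC)
cv2.imwrite("pics/a1.png",A);cv2.imwrite("pics/b1.png",B)
```

```text
(no output)
```

View pics/a1.png

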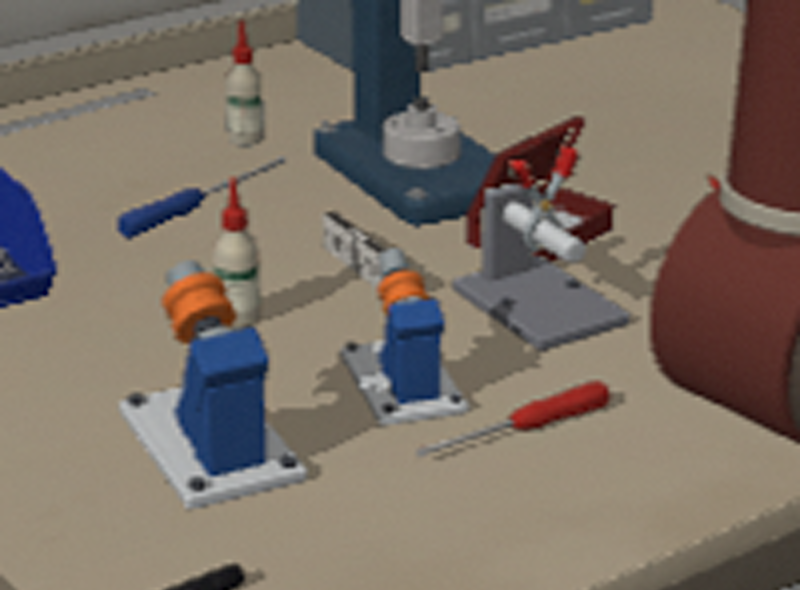

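View pics/b1.png

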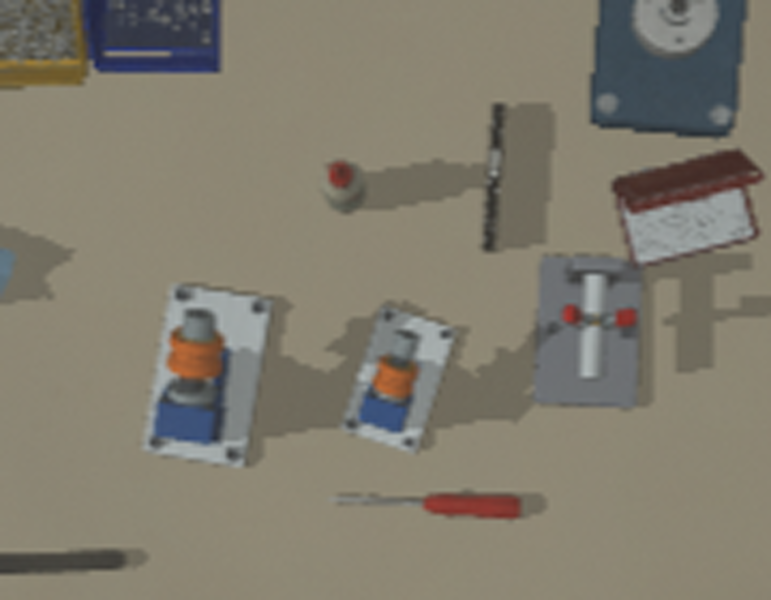

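View pics/scene0.png

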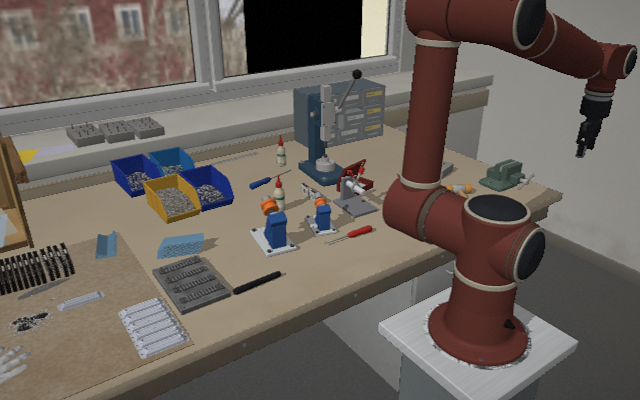

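The pictures show the larger stand at scene crop (200,390), the smaller one beside it, and the clip on its bar at (545,220). Next I'll fit the axes.

```bash
cat > fit.py <<'E'
from h import *
from scipy.optimize import least_squares
def both(n=3):
    out=[]
    for cam in("scene","top"):
        ims=[grab_frame(cam) for _ in range(n)]
        D=np.stack([d for _,d in ims]);D[D==0]=np.nan
        d=np.nan_to_num(np.nanmedian(D,0));out.append((cam,ims[0][0],cloud(cam,d)))
    return out
def orange(im):
    h=cv2.cvtColor(im,cv2.COLOR_BGR2HSV);return (h[...,0]>6)&(h[...,0]<20)&(h[...,1]>170)&(h[...,2]>90)
def axd(psi,el): return np.array([np.cos(el)*np.cos(psi),np.cos(el)*np.sin(psi),np.sin(el)])
E
python3 - <<'E'
from fit import *
F=both();el=np.radians(27)
np.savez("F.npz",s=F[0][2],si=F[0][1],t=F[1][2],ti=F[1][1])
R=[]
for cam,im,P in F:
    m=orange(im)&(np.linalg.norm(P[...,:2]-[0.59,0.18],axis=-1)<.07)&(P[...,2]>.07)
    R.append(P[m]);print(cam,m.sum(),np.round(P[m].mean(0),4),np.round(P[m].std(0),4))
def res(p,Q):
    a=axd(p[2],el);c=np.array([0.6,p[0],p[1]]);v=Q-c;r=np.linalg.norm(v-np.outer(v@a,a),axis=1);return r-.023
for n,Q in(("scene",R[0]),("top",R[1]),("both",np.vstack(R))):
    s=least_squares(res,[.18,.11,-.12],args=(Q,),loss="soft_l1",f_scale=.001)
    a=axd(s.x[2],el);c=np.array([.6,*s.x[:2]]);t=(Q-c)@a
    print(n,s.x[:2].round(4),np.degrees(s.x[2]).round(1),"rms",np.median(abs(s.fun)).round(4),"t",np.percentile(t,[1,5,50,95,99]).round(4))
a=axd(s.x[2],el);c=np.array([.6,*s.x[:2]])
for cam,im,P in F:
    Q=P.reshape(-1,3);v=Q-c;t=v@a;r=np.linalg.norm(v-t[:,None]*a,axis=1)
    m=(r<.035)&(abs(t)<.09);print(cam)
    for k in np.arange(-.07,.07,.004):
        g=m&(t>=k)&(t<k+.004)
        if g.sum():print(round(k,3),g.sum(),np.percentile(r[g],[10,50,90]).round(4))
# plate edges yaw
for cam,im,P in F:
    m=(P[...,2]>.003)&(P[...,2]<.02)&(np.linalg.norm(P[...,:2]-[0.57,0.18],axis=-1)<.11)&(im.max(-1)>120)
    rr=cv2.minAreaRect((P[m][:,:2]*1000).astype(np.float32));print(cam,"plate",m.sum(),rr)
# bar
B=[]
for cam,im,P in F:
    m=(P[...,2]>.06)&(P[...,2]<.1)&(P[...,0]>.56)&(P[...,0]<.71)&(abs(P[...,1]+.15)<.05)
    B.append(P[m]);print(cam,m.sum())
def rb(p,Q):
    a=axd(p[1],0);v=Q-[.63,p[0],.07];return np.linalg.norm(v-np.outer(v@a,a),axis=1)-.01
for Q in B+[np.vstack(B)]:
    Q=Q[Q[:,2]<.083]
    s=least_squares(rb,[-.15,0],args=(Q,),loss="soft_l1",f_scale=.001);g=abs(s.fun)<.003
    a=axd(s.x[1],0);t=(Q[g]-[.63,s.x[0],.07])@a
    print("bar",s.x[0].round(4),np.degrees(s.x[1]).round(1),np.median(abs(s.fun)).round(4),np.percentile(t,[0,1,99,100]).round(4))
# grips: red
for cam,im,P in F:
    h=cv2.cvtColor(im,cv2.COLOR_BGR2HSV)
    m=((h[...,0]<5)|(h[...,0]>174))&(h[...,1]>170)&(h[...,2]>130)&(np.linalg.norm(P[...,:2]-[0.635,-.15],axis=-1)<.06)&(P[...,2]>.09)
    n,l,st,ce=cv2.connectedComponentsWithStats(m.astype(np.uint8))
    for i in range(1,n):
        q=P[l==i]
        if len(q)>3:print(cam,"red",len(q),q.mean(0).round(4),q.min(0).round(3),q.max(0).round(3))
E
```

```text
scene 167 [0.5955 0.1838 0.1182] [0.0086 0.0116 0.0092]
top 38 [0.599  0.1827 0.1252] [0.0073 0.0061 0.0059]
scene [0.1779 0.1026] -7.8 rms 0.0022 t [-0.0098 -0.0088 -0.0002  0.0172  0.0202]
top [0.1713 0.1053] 1.4 rms 0.002 t [-0.0036 -0.0027  0.007   0.0215  0.0229]
both [0.1774 0.1026] -6.9 rms 0.0023 t [-0.01   -0.0087  0.003   0.0185  0.0215]
scene
-0.07 44 [0.0071 0.0157 0.0274]
-0.066 83 [0.0118 0.0237 0.0316]
-0.062 29 [0.0269 0.0292 0.0317]
-0.058 28 [0.0269 0.0293 0.0334]
-0.054 22 [0.0264 0.0298 0.032 ]
-0.05 23 [0.0269 0.0288 0.0319]
-0.046 20 [0.0258 0.0297 0.0327]
-0.042 27 [0.0276 0.0296 0.0327]
-0.038 21 [0.0273 0.0294 0.0324]
-0.034 7 [0.0258 0.0293 0.0308]
-0.03 10 [0.019  0.0218 0.0249]
-0.026 3 [0.0204 0.0207 0.0228]
-0.018 10 [0.0111 0.0125 0.0155]
-0.014 8 [0.0112 0.0125 0.0163]
-0.01 68 [0.0123 0.0189 0.0243]
-0.006 30 [0.021  0.0242 0.0264]
-0.002 12 [0.0228 0.0253 0.0261]
0.002 5 [0.0203 0.0206 0.0245]
0.006 23 [0.0196 0.0207 0.0226]
0.01 27 [0.0195 0.0226 0.0262]
0.014 21 [0.0213 0.0234 0.0259]
0.018 19 [0.0218 0.0245 0.0258]
0.022 3 [0.0204 0.0206 0.0216]
0
[... 1020 characters left out ...]
321899414062, 194.40248107910156), (210.07583618164062, 99.74724578857422), 12.678650856018066)
top plate 671 ((569.3125610351562, 183.32264709472656), (214.4434051513672, 207.0128173828125), 0.4225118160247803)
scene 253
top 182
bar -0.1522 1.2 0.0023 [-0.0439 -0.0435  0.0486  0.0595]
bar -0.1567 -2.4 0.0015 [-0.0418 -0.0417  0.045   0.046 ]
bar -0.1538 -0.6 0.0023 [-0.0441 -0.0435  0.0478  0.0484]
scene red 22 [ 0.6293 -0.1734  0.129 ] [ 0.624 -0.181  0.118] [ 0.638 -0.168  0.138]
scene red 6 [ 0.6314 -0.1269  0.136 ] [ 0.625 -0.131  0.134] [ 0.636 -0.124  0.141]fit.py:8: RuntimeWarning: All-NaN slice encountered
  d=np.nan_to_num(np.nanmedian(D,0));out.append((cam,ims[0][0],cloud(cam,d)))
```

```bash
cat > model.py <<'E'
from fit import *
el=np.radians(27)
def box2(t,r,t0,t1,R):
    dx=abs(t-(t0+t1)/2)-(t1-t0)/2;dy=r-R
    return np.hypot(np.maximum(dx,0),np.maximum(dy,0))+np.minimum(np.maximum(dx,dy),0)
def sdf(p,Q):
    y,z,psi,tg,s=p;a=axd(psi,el);e=np.array([-np.sin(psi),np.cos(psi),0]);n=np.cross(a,e)
    v=Q-[.6,y,z];t=v@a-tg;ly=v@e;lz=v@n;r=np.hypot(ly,lz)
    c=-.021+s
    d=[box2(t,r,-.06,.030,.010),box2(t,r,.006,.030,.0135),box2(t,r,-.044,-.036,.0205),
       box2(t,r,c-.015,c-.007,.023),box2(t,r,c+.007,c+.015,.023),box2(t,r,c-.015,c+.015,.0195)]
    b=np.stack([abs(t+.059)-.015,abs(ly)-.025,abs(lz)-.025],-1)
    d.append(np.linalg.norm(np.maximum(b,0),axis=1)+np.minimum(b.max(1),0))
    return np.min(d,0)
def fitstand(Qs,x0):
    Q=np.vstack(Qs);s=least_squares(sdf,x0,args=(Q,),loss="soft_l1",f_scale=.0015,x_scale=[.01,.01,.1,.01,.01]);return s
def sel(P,p,lo=-.07):
    y,z,psi,tg,s=p;a=axd(psi,el);v=P.reshape(-1,3)-[.6,y,z];t=v@a;r=np.linalg.norm(v-t[:,None]*a,axis=1)
    return P.reshape(-1,3)[(t-tg>lo)&(t-tg<.04)&(r<.04)&(P.reshape(-1,3)[:,2]>.075)]
def groove(p): return np.array([.6,p[0],p[1]])+p[3]*axd(p[2],el)
E
python3 - <<'E'
from model import *
F=np.load("F.npz");x=[.177,.1026,-.12,.014,.0145]
S=[sel(F["s"],x),sel(F["t"],x)]
for Q in([S[0]],[S[1]],S):
    r=fitstand(Q,x);print(len(r.fun),r.x[:2].round(4),np.degrees(r.x[2]).round(1),r.x[3:].round(4),np.median(abs(r.fun)).round(4),"groove",groove(r.x).round(4))
# predicted pixel check of the plate yaw in the top image
im=F["ti"];P=F["t"];h=cv2.cvtColor(im,cv2.COLOR_BGR2HSV)
m=(h[...,1]<25)&(im.max(-1)>150);m[:170]=0;m[225:]=0;m[:,:245]=0;m[:,290:]=0
c=camera_info("top");T=np.array(c["T"]);v,u=np.nonzero(m)
d=np.stack([(u-c["cx"])/c["fx"],-(v-c["cy"])/c["fy"],-np.ones(len(u))],1)@T[:3,:3].T;k=(.006-T[2,3])/d[:,2]
print("plate",len(u),cv2.minAreaRect(((T[:3,3]+k[:,None]*d)[:,:2]*1000).astype(np.float32)))
s=state();print(s["time"],s["tool_pos"],s["tool_rot"],s["contact_force"])
E
```

```text
413 [0.1786 0.1049] -9.3 [0.0109 0.0163] 0.0008 groove [0.6096 0.177  0.1098]
361 [0.1761 0.1048] -9.6 [0.0123 0.0168] 0.001 groove [0.6108 0.1742 0.1104]
774 [0.1778 0.1049] -9.3 [0.0122 0.0154] 0.0011 groove [0.6107 0.176  0.1104]
plate 276 ((596.9573974609375, 179.75177001953125), (88.78256225585938, 147.3165740966797), 80.4926986694336)
1.0 [ 0.15391103 -0.60572309  0.23127436] [-2.20114451e-05  9.92271150e-01  1.24088535e-01  3.06537587e-08] [-0.21235237  0.14408489  0.11271895]
```

```bash
cat > goal.py <<'E'
from model import *
from scipy.spatial.transform import Rotation as R
PSI=np.radians(-9.4);G=np.array([.6105,.176,.110])
A=axd(PSI,el);E_=np.array([-np.sin(PSI),np.cos(PSI),0]);N=np.cross(A,E_)  # N up perp
def rot(tilt,psi):  # tool pointing down, y=-e, tilted so z=-n
    a=axd(psi,tilt);e=np.array([-np.sin(psi),np.cos(psi),0]);n=np.cross(a,e)
    return R.from_matrix(np.stack([a,-e,-n],1))
def diff(p,Rt):
    s=state();q=s["tool_rot"];Rc=R.from_quat([q[1],q[2],q[3],q[0]])
    print("t",round(s["time"],2),"pos",np.round(s["tool_pos"],4),"F",np.round(s["contact_force"],1),"w",s["gripper_width"])
    print("shift",np.round(p-np.array(s["tool_pos"]),4),"rotvec deg",np.round(np.degrees((Rt*Rc.inv()).as_rotvec()),2))
def at(t,h,y=0): return G+t*A+h*N+y*E_   # TCP pos relative to groove frame
E
python3 - <<'E'
from goal import *
print(A.round(4),E_.round(4),N.round(4))
diff(at(.027,.10),rot(el,PSI))
E
```

```text
[ 0.879  -0.1455  0.454 ] [0.1633 0.9866 0.    ] [-0.4479  0.0741  0.891 ]
t 1.0 pos [ 0.1539 -0.6057  0.2313] F [-0.2  0.1  0.1] w 1.0025268279670054
shift [ 0.4355  0.7852 -0.0199] rotvec deg [  1.15 -27.17 -23.21]
```

```bash
python3 -m handwheel '[[[0.018,0.027,0,0.05,-1.2,-1],[0.018,0.027,0,0.05,-1.2,-1],[0.018,0.027,0,0.05,-1.2,-1],[0.018,0.027,0,0.05,-1.2,-1],[0.018,0.027,0,0.05,-1.2,-1],[0.018,0.027,0,0.05,-1.2,-1],[0.018,0.027,0,0.05,-1.2,-1],[0.018,0.027,0,0.05,-1.2,-1],[0.018,0.027,0,0.05,-1.2,-1],[0.018,0.027,0,0.05,-1.2,-1],[0.018,0.027,0,0.05,-1.2,-1],[0.018,0.027,0,0.05,-1.2,-1],[0.018,0.027,0,0.05,-1.2,-1],[0.018,0.027,0,0.05,-1.2,-1],[0.018,0.027,0,0.05,-1.2,-1],[0.018,0.027,0,0.05,-1.2,-1],[0.018,0.027,0,0.05,-1.2,-1],[0.018,0.027,0,0.05,-1.2,-1]]]' 0.45
python3 -c "
from goal import *
diff(at(.027,.10),rot(el,PSI))"
```

```text
time: 2.5
tool_pos: [0.4785, -0.1183, 0.2318]
tool_rot: [0.016, 0.982, -0.034, 0.187]
contact_force: [0.0, -0.9, 0.2]
gripper_width: 0.448
grasp_force: 0.0
t 2.5 pos [ 0.4785 -0.1183  0.2318] F [ 0.  -0.9  0.2] w 0.4480655341857116
shift [ 0.1109  0.2978 -0.0204] rotvec deg [ 0.38 -5.45 -5.14]
```

```bash
python3 -m handwheel '[[[0.0111,0.0298,-0.002,0.04,-0.55,-0.51],[0.0111,0.0298,-0.002,0.04,-0.55,-0.51],[0.0111,0.0298,-0.002,0.04,-0.55,-0.51],[0.0111,0.0298,-0.002,0.04,-0.55,-0.51],[0.0111,0.0298,-0.002,0.04,-0.55,-0.51],[0.0111,0.0298,-0.002,0.04,-0.55,-0.51],[0.0111,0.0298,-0.002,0.04,-0.55,-0.51],[0.0111,0.0298,-0.002,0.04,-0.55,-0.51],[0.0111,0.0298,-0.002,0.04,-0.55,-0.51],[0.0111,0.0298,-0.002,0.04,-0.55,-0.51],[0,0,0,0,0,0],[0,0,0,0,0,0]]]' 0.40
python3 -c "
from goal import *
diff(at(.027,-.012),rot(el,PSI))
im,d=grab_frame('scene');cv2.imwrite('pics/s2.png',cv2.resize(im[120:270,200:400],(800,600)))
im,d=grab_frame('top');cv2.imwrite('pics/t2.png',cv2.resize(im[120:270,200:400],(800,600)))
"
```

```text
time: 3.5
tool_pos: [0.5887, 0.1797, 0.2107]
tool_rot: [0.019, 0.97, -0.077, 0.231]
contact_force: [-0.2, -0.9, -0.6]
gripper_width: 0.399
grasp_force: 0.0
t 3.5 pos [0.5887 0.1797 0.2107] F [-0.2 -0.9 -0.6] w 0.39878100887757023
shift [ 0.0509 -0.0085 -0.0992] rotvec deg [-0.01 -0.16 -0.26]
```

View pics/s2.png

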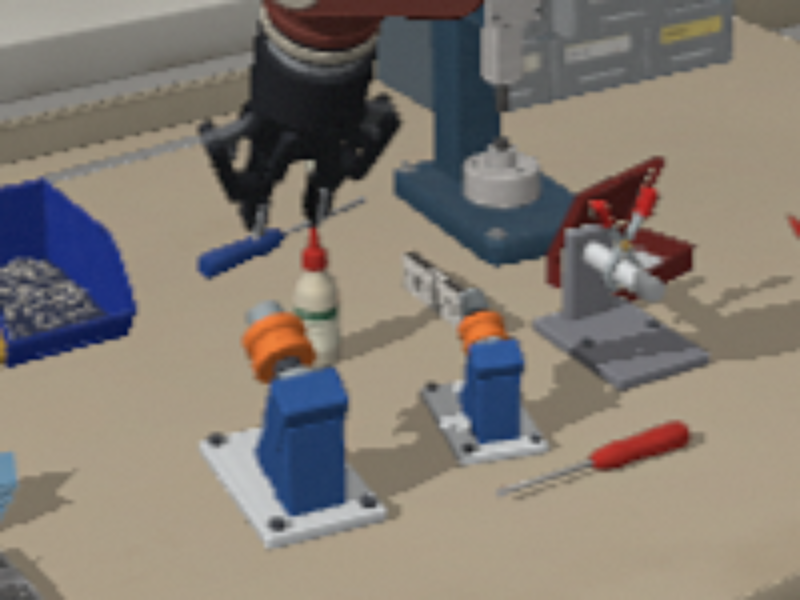

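The hand is above the spindle's free end at (285,220), tilted as intended. Next I'll descend and watch the force.

```bash
python3 -m handwheel '[[[0.0051,-0.0009,-0.0099,0,0,0],[0.0051,-0.0009,-0.0099,0,0,0],[0.0051,-0.0009,-0.0099,0,0,0],[0.0051,-0.0009,-0.0099,0,0,0],[0.0051,-0.0009,-0.0099,0,0,0],[0.0051,-0.0009,-0.0099,0,0,0],[0.0051,-0.0009,-0.0099,0,0,0]]]'
python3 -m handwheel '[[[0.005,-0.0008,-0.0099,0,0,0],[0.005,-0.0008,-0.0099,0,0,0],[0.005,-0.0008,-0.0099,0,0,0],[0,0,0,0,0,0]]]'
python3 -m handwheel '[[[-0.0035,0.0006,-0.0018,0,0,0],[-0.0035,0.0006,-0.0018,0,0,0],[-0.0035,0.0006,-0.0018,0,0,0],[0,0,0,0,0,0]]]'
python3 -c "
from goal import *
diff(at(.005,-.012),rot(el,PSI))"
```

```text
time: 4.18
tool_pos: [0.6249, 0.1716, 0.1404]
tool_rot: [0.019, 0.969, -0.079, 0.232]
contact_force: [0.0, 0.5, 0.2]
gripper_width: 0.403
grasp_force: 0.0
time: 4.52
tool_pos: [0.6389, 0.169, 0.109]
tool_rot: [0.019, 0.97, -0.079, 0.23]
contact_force: [-0.3, -0.7, 0.6]
gripper_width: 0.399
grasp_force: 0.0
time: 4.85
tool_pos: [0.6286, 0.1717, 0.1073]
tool_rot: [0.018, 0.969, -0.079, 0.232]
contact_force: [0.2, 0.0, -0.7]
gripper_width: 0.399
grasp_force: 0.0
t 4.85 pos [0.6286 0.1717 0.1073] F [ 0.2  0.  -0.7] w 0.3989310342867736
shift [-0.0084  0.0027 -0.0058] rotvec deg [-0.05 -0.03 -0.12]
```

```bash
for i in 1; do :; done
python3 -m handwheel '[[[-0.0018,0.0003,-0.0009,0,0,0],[-0.0018,0.0003,-0.0009,0,0,0],[-0.0018,0.0003,-0.0009,0,0,0],[0,0,0,0,0,0]]]' | grep -E "tool_pos|contact"
python3 -m handwheel '[[[-0.0018,0.0003,-0.0009,0,0,0],[0,0,0,0,0,0]]]' | grep -E "tool_pos|contact"
python3 - <<'E'
from goal import *
diff(at(.005,-.012),rot(el,PSI))
F=both(1);x=[.1778,.1049,-.163,.0122,.0]
for cam,im,P in F:
    m=orange(im)&(np.linalg.norm(P[...,:2]-[0.59,0.18],axis=-1)<.07)&(P[...,2]>.07)
    t=(P[m]-G)@A;print(cam,m.sum(),np.percentile(t,[2,10,50,90,98]).round(4))
cv2.imwrite('pics/s3.png',cv2.resize(F[0][1][170:230,230:310],(800,600),interpolation=cv2.INTER_CUBIC))
E
```

```text
tool_pos: [0.6235, 0.1724, 0.1044]
contact_force: [0.8, 0.3, 1.0]
tool_pos: [0.6217, 0.1726, 0.1032]
contact_force: [1.1, 0.4, 1.6]
t 5.35 pos [0.6217 0.1726 0.1032] F [1.1 0.4 1.6] w 0.3968338123091381
shift [-0.0014  0.0017 -0.0016] rotvec deg [-0.04 -0.08 -0.1 ]
scene 149 [-0.0357 -0.0338 -0.0188 -0.0097 -0.0071]fit.py:8: RuntimeWarning: All-NaN slice encountered
  d=np.nan_to_num(np.nanmedian(D,0));out.append((cam,ims[0][0],cloud(cam,d)))
Traceback (most recent call last):
IndexError: index -1 is out of bounds for axis 0 with size 0
```

```bash
for i in 1; do :; done
python3 -m handwheel '[[[-0.0009,0.00015,-0.00045,0,0,0],[-0.0009,0.00015,-0.00045,0,0,0],[0,0,0,0,0,0]]]' | grep -E "tool_pos|contact"
python3 -m handwheel '[[[-0.0009,0.00015,-0.00045,0,0,0],[0,0,0,0,0,0]]]' | grep -E "tool_pos|contact"
```

```text
tool_pos: [0.6199, 0.1728, 0.1022]
contact_force: [0.3, -1.1, 0.7]
tool_pos: [0.619, 0.173, 0.1018]
contact_force: [0.2, -1.0, 0.4]
```

```bash
python3 -m handwheel '[[[-0.0009,0.00015,-0.00045,0,0,0],[-0.0009,0.00015,-0.00045,0,0,0],[0,0,0,0,0,0]]]' | grep -E "tool_pos|contact"
python3 - <<'E'
from goal import *
im,d=grab_frame("scene");P=cloud("scene",d)
m=orange(im)&(np.linalg.norm(P[...,:2]-[0.59,0.18],axis=-1)<.07)&(P[...,2]>.07)
t=(P[m]-G)@A;print(m.sum(),np.percentile(t,[2,10,50,90,98]).round(4))
cv2.imwrite('pics/s3.png',cv2.resize(im[160:235,225:325],(800,600),interpolation=cv2.INTER_CUBIC))
E
```

```text
tool_pos: [0.6185, 0.1733, 0.1021]
contact_force: [4.6, -0.6, 0.6]
136 [-0.0385 -0.036  -0.0208 -0.0125 -0.01  ]
```

View pics/s3.png

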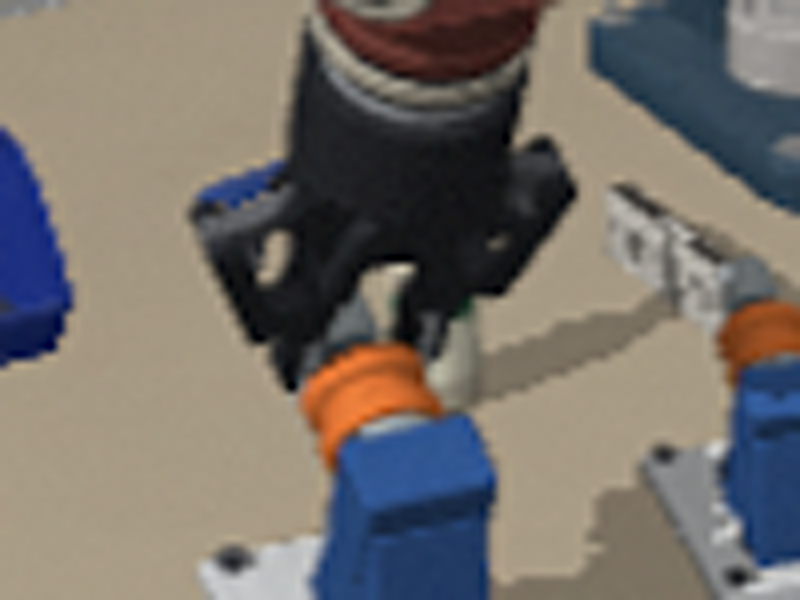

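The fingers straddle the shaft at (370,330), with the roller at (370,400) nearly against the light shoulder. The force is starting to rise, so I'll press a little more.

```bash
python3 -m handwheel '[[[-0.0009,0.00015,-0.00045,0,0,0],[0,0,0,0,0,0],[0,0,0,0,0,0]]]' | grep -E "tool_pos|contact"
python3 -m handwheel '[[[-0.0009,0.00015,-0.00045,0,0,0],[0,0,0,0,0,0]]]' | grep -E "tool_pos|contact"
```

```text
tool_pos: [0.6183, 0.1734, 0.1024]
contact_force: [6.9, -1.4, 1.7]
tool_pos: [0.6182, 0.1736, 0.1027]
contact_force: [8.6, -2.1, 0.6]
```

```bash
python3 -m handwheel '[[[0.0044,-0.0007,0.0023,0,0,0],[0.0035,-0.0006,0.0018,0,0,0],[-0.009,0.0015,0.0178,0,0,0],[-0.009,0.0015,0.0178,0,0,0],[-0.009,0.0015,0.0178,0,0,0],[-0.009,0.0015,0.0178,0,0,0],[-0.009,0.0015,0.0178,0,0,0],[-0.009,0.0015,0.0178,0,0,0],[-0.009,-0.025,0.02,0,1,0.4],[0,-0.03,0,0,2,0.7],[0,-0.03,0,0,2,0.7],[0,-0.03,0,0,2,0.7]]]' 1
python3 - <<'E'
from model import *
from goal import *
F=both(3);np.savez("F2.npz",s=F[0][2],si=F[0][1],t=F[1][2],ti=F[1][1])
x=[.1778,.1049,-.163,.0122,.0]
S=[sel(f[2],x) for f in F]
for Q in([S[0]],[S[1]],S):
    r=fitstand(Q,x);print(len(r.fun),r.x[:2].round(4),np.degrees(r.x[2]).round(1),r.x[3:].round(4),np.median(abs(r.fun)).round(4),"groove",groove(r.x).round(4))
# clip: red grips & points above bar
for cam,im,P in F:
    h=cv2.cvtColor(im,cv2.COLOR_BGR2HSV)
    m=((h[...,0]<6)|(h[...,0]>172))&(h[...,1]>150)&(h[...,2]>110)&(np.linalg.norm(P[...,:2]-[0.635,-.15],axis=-1)<.05)&(P[...,2]>.1)
    n,l,st,ce=cv2.connectedComponentsWithStats(m.astype(np.uint8))
    for i in range(1,n):
        q=P[l==i]
        if len(q)>3:print(cam,"red",len(q),ce[i].round(1),st[i],q.mean(0).round(4),q.min(0).round(3),q.max(0).round(3))
    for t in("clip_ring","clip_grip","bar_end"):
        for k in pinpoint(cam,t)[:2]: print(cam,t,round(k["conf"],2),np.round(k["position"],1))
for w in([.634,-.15,.128],[.634,-.15,.07],[.586,-.153,.07]):print(w,w2px("top",w).round(1),w2px("scene",w).round(1))
diff(np.array([.634,-.15,.22]),rot(0,0))
E
```

```text
time: 7.58
tool_pos: [0.5596, 0.0658, 0.2312]
tool_rot: [0.018, 0.983, -0.055, 0.172]
contact_force: [1.1, -0.1, -1.0]
gripper_width: 1.003
grasp_force: 0.0
399 [0.1786 0.105 ] -9.2 [ 0.0107 -0.0011] 0.001 groove [0.6094 0.1771 0.1098]
328 [0.176  0.1046] -9.7 [0.0122 0.0001] 0.0012 groove [0.6107 0.1742 0.1101]
727 [0.1779 0.105 ] -9.7 [0.0118 0.0003] 0.0011 groove [0.6103 0.1761 0.1103]
scene red 29 [360.9 169.8] [358 167   6   7  29] [ 0.6287 -0.1731  0.1281] [ 0.622 -0.182  0.118] [ 0.639 -0.165  0.138]
scene red 14 [349.9 172.1] [348 170   5   7  14] [ 0.6297 -0.1295  0.1304] [ 0.626 -0.136  0.116] [ 0.636 -0.125  0.139]
scene clip_ring 0.5 [355.3 184.1]
scene clip_ring 0.45 [312.6 197.7]
scene clip_grip 0.64 [357.  171.9]
scene bar_end 0.86 [363.1 193.5]
scene bar_end 0.62 [354.9 171.9]
top red 6 [352.5 183. ] [352 182   2   3   6] [ 0.634  -0.1309  0.139 ] [ 0.631 -0.133  0.138] [ 0.638 -0.129  0.14 ]
top red 11 [365.4 183.9] [364 183   4   3  11] [ 0.6318 -0.1763  0.1306] [ 0.627 -0.181  0.123] [ 0.636 -0.172  0.14 ]
top clip_ring 0.56 [357.5 185.1]
top clip_ring 0.23 [265.  198.9]
top clip_grip 0.53 [357.5 182.7]
top clip_grip 0.2 [428.6 178. ]
top bar_end 0.78 [356.6 195.8]
[0.634, -0.15, 0.128] [357.8 183.4] [354.2 170.9]
[0.634, -0.15, 0.07] [356.5 185.3] [353.7 187.4]
[0.586, -0.153, 0.07] [357.4 198.5] [363.8 192.5]
t 8.18 pos [0.5603 0.0671 0.2308] F [-0.2 -0.5  0.2] w 0.9961392988938129
shift [ 0.0737 -0.2171 -0.0108] rotvec deg [ 2.1  19.89  6.44]fit.py:8: RuntimeWarning: All-NaN slice encountered
  d=np.nan_to_num(np.nanmedian(D,0));out.append((cam,ims[0][0],cloud(cam,d)))
```

```bash
python3 -m handwheel '[[[0.0061,-0.0182,-0.001,0.175,1.66,0.54],[0.0061,-0.0182,-0.001,0.175,1.66,0.54],[0.0061,-0.0182,-0.001,0.175,1.66,0.54],[0.0061,-0.0182,-0.001,0.175,1.66,0.54],[0.0061,-0.0182,-0.001,0.175,1.66,0.54],[0.0061,-0.0182,-0.001,0.175,1.66,0.54],[0.0061,-0.0182,-0.001,0.175,1.66,0.54],[0.0061,-0.0182,-0.001,0.175,1.66,0.54],[0.0061,-0.0182,-0.001,0.175,1.66,0.54],[0.0061,-0.0182,-0.001,0.175,1.66,0.54],[0.0061,-0.0182,-0.001,0.175,1.66,0.54],[0.0061,-0.0182,-0.001,0.175,1.66,0.54],[0,0,0,0,0,0],[0,0,0,0,0,0]]]' 1
python3 -c "
from goal import *
diff(np.array([.633,-.152,.112]),rot(0,0))"
```

```text
time: 9.35
tool_pos: [0.634, -0.1524, 0.2184]
tool_rot: [-0.0, 1.0, -0.001, -0.0]
contact_force: [-0.9, 0.4, -0.6]
gripper_width: 1.001
grasp_force: 0.0
t 9.35 pos [ 0.634  -0.1524  0.2184] F [-0.9  0.4 -0.6] w 1.0009800424459652
shift [-0.001   0.0004 -0.1064] rotvec deg [-0.02 -0.05  0.08]
```

```bash
python3 -m handwheel '[[[0,0,-0.013,0,0,0],[0,0,-0.013,0,0,0],[0,0,-0.013,0,0,0],[0,0,-0.013,0,0,0],[0,0,-0.013,0,0,0],[0,0,-0.012,0,0,0],[0,0,-0.01,0,0,0],[0,0,-0.01,0,0,0],[0,0,-0.0095,0,0,0],[0,0,0,0,0,0]]]'
python3 -m handwheel '[[[0,0,0,0,0,0],[0,0,0,0,0,0],[0,0,0,0,0,0],[0,0,0,0,0,0]]]' 0.6
python3 -m handwheel '[[[0,0,0,0,0,0],[0,0,0,0,0,0],[0,0,0,0,0,0],[0,0,0,0,0,0],[0,0,0,0,0,0],[0,0,0,0,0,0]]]' 0.2
```

```text
time: 10.18
tool_pos: [0.6324, -0.1516, 0.1097]
tool_rot: [-0.001, 1.0, -0.0, -0.002]
contact_force: [-0.9, -0.3, -0.7]
gripper_width: 1.0
grasp_force: 0.0
time: 10.52
tool_pos: [0.6355, -0.1525, 0.1155]
tool_rot: [0.001, 1.0, -0.0, 0.002]
contact_force: [0.7, 1.0, 4.8]
gripper_width: 0.606
grasp_force: 6.0
time: 11.02
tool_pos: [0.6372, -0.1532, 0.1178]
tool_rot: [0.002, 1.0, -0.0, 0.005]
contact_force: [1.5, 0.4, 10.4]
gripper_width: 0.249
grasp_force: 60.1
```

```bash
python3 -m handwheel '[[[0,0,0.003,0,0,0],[0,0,0.004,0,0,0],[0,0,0.006,0,0,0],[0,0,0.008,0,0,0],[0,0,0.01,0,0,0],[0,0,0.01,0,0,0],[0,0,0.014,0,0,0],[0,0,0.014,0,0,0],[0,0,0.014,0,0,0],[0,0,0.014,0,0,0],[0,0,0.014,0,0,0],[0,0,0,0,0,0]]]' 0
python3 - <<'E'
from goal import *
im,d=grab_frame("scene");im2,d2=grab_frame("top");np.savez("F3.npz",si=im,s=cloud("scene",d),ti=im2,t=cloud("top",d2))
u,v=w2px("scene",state()["tool_pos"]).astype(int);print(u,v)
a=cv2.resize(im[v-45:v+45,u-30:u+30],(400,600),interpolation=cv2.INTER_CUBIC)
u,v=w2px("top",state()["tool_pos"]).astype(int);print(u,v)
b=cv2.resize(im2[v-45:v+45,u-30:u+30],(400,600),interpolation=cv2.INTER_CUBIC)
cv2.imwrite("pics/c4.png",np.hstack([a,b]))
E
```

```text
time: 12.02
tool_pos: [0.6356, -0.1528, 0.2288]
tool_rot: [0.001, 1.0, -0.0, 0.003]
contact_force: [0.6, -0.2, -0.1]
gripper_width: 0.249
grasp_force: 58.8
355 142
360 179
```

View pics/c4.png

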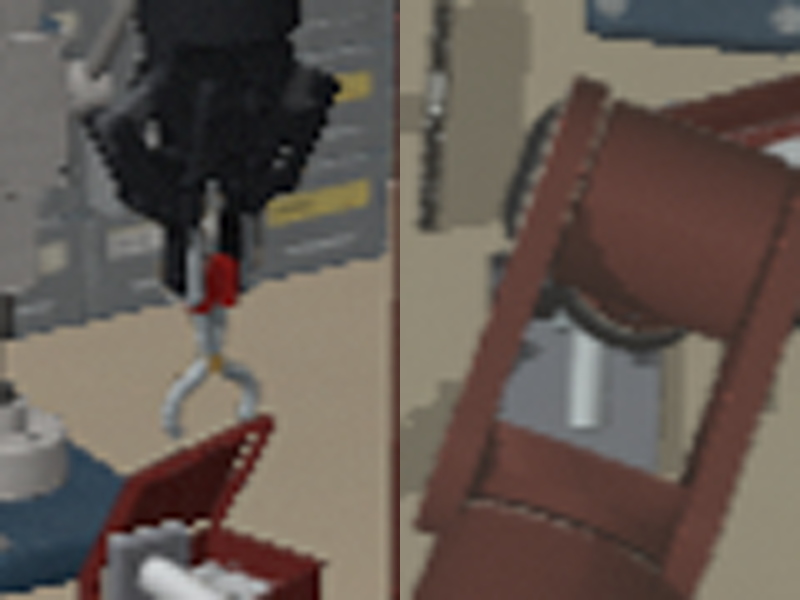

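Run:
```python
from goal import *
F=[]
for k in range(4):
    im,d=grab_frame("scene");d=d.copy();d[d==0]=np.nan;F.append(d)
P=cloud("scene",np.nan_to_num(np.nanmedian(F,0)));s=state();q=s["tool_rot"];Rc=R.from_quat([q[1],q[2],q[3],q[0]]);p=np.array(s["tool_pos"])
c=P.reshape(-1,3);m=np.linalg.norm(c-[.634,-.153,.20],axis=1)<.09
L=Rc.inv().apply(c[m]-p)  # tool frame; z forward
hsv=cv2.cvtColor(im,cv2.COLOR_BGR2HSV).reshape(-1,3)[m]
red=((hsv[:,0]<6)|(hsv[:,0]>172))&(hsv[:,1]>150)
for z in np.arange(-.03,.09,.004):
    g=(L[:,2]>=z)&(L[:,2]<z+.004)
    if g.sum():print(round(z,3),g.sum(),"x",np.percentile(L[g,0],[5,50,95]).round(4),"y",np.percentile(L[g,1],[5,50,95]).round(4),red[g].sum())
print(p,q)
```

```text
-0.03 17 x [-0.0096 -0.0053  0.0055] y [-0.0256 -0.0162  0.0143] 0
-0.026 20 x [-0.0111 -0.0057  0.0073] y [-0.0245 -0.0001  0.0169] 0
-0.022 16 x [-0.011  -0.0051  0.0061] y [-0.0231  0.0057  0.0186] 3
-0.018 25 x [-0.0109 -0.0067  0.0022] y [-0.0256 -0.0004  0.0215] 8
-0.014 14 x [-0.0113 -0.0078 -0.0044] y [-0.0235 -0.0047  0.0126] 6
-0.01 16 x [-0.0111 -0.0078 -0.0003] y [-0.0229 -0.0017  0.0175] 6
-0.006 11 x [-0.0091 -0.0066  0.0016] y [-0.0161 -0.0103  0.0139] 4
-0.002 7 x [-0.0074 -0.0049  0.004 ] y [-0.0171 -0.005   0.0066] 4
0.002 8 x [-0.007  -0.0055 -0.0027] y [-0.0112  0.0009  0.0073] 4
0.006 6 x [-0.0051 -0.004  -0.001 ] y [-0.009   0.0015  0.0051] 0
0.01 5 x [-0.0073 -0.0048 -0.0046] y [-0.0079 -0.0022  0.0041] 0
0.014 6 x [-0.0085 -0.0043 -0.0007] y [-0.0067 -0.0032  0.0031] 0
0.018 5 x [-0.0051 -0.0042 -0.0025] y [-0.0051 -0.0022  0.0056] 0
0.022 5 x [-0.0083 -0.0043  0.0003] y [-0.0051 -0.004   0.0019] 0
0.026 5 x [-0.0055 -0.0039 -0.0013] y [-0.0051  0.0002  0.0061] 0
0.03 7 x [-0.0074 -0.0053 -0.0034] y [-0.0121 -0.0027  0.0043] 0
0.034 11 x [-0.006  -0.0041 -0.0007] y [-0.0186 -0.0039  0.0144] 0
0.038 9 x [-0.0068 -0.0052 -0.0008] y [-0.0202 -0.0101  0.0176] 0
0.042 8 x [-0.0073 -0.0065 -0.0033] y [-0.0253 -0.0194  0.0203] 0
0.046 8 x [-0.008  -0.0047 -0.0025] y [-0.0266  0.0216  0.0279] 0
0.05 6 x [-0.0086 -0.0053 -0.0033] y [-0.0268  0.      0.0235] 0
0.054 6 x [-0.0086 -0.0062 -0.0027] y [-0.0263 -0.0006  0.0246] 0
0.058 4 x [-0.0076 -0.0063 -0.0036] y [-0.0249 -0.0008  0.0221] 0
0.062 4 x [-0.0055 -0.0042 -0.0024] y [-0.0217 -0.0002  0.0236] 0
[ 0.63301783 -0.15184758  0.22193062] [-2.83377453e-04  9.99999064e-01 -2.44206599e-04 -1.31610227e-03]<stdin>:5: RuntimeWarning: All-NaN slice encountered
```

```bash
python3 -c "
from goal import *
diff(at(.018,.126),rot(el,PSI))"
```

```text
t 12.32 pos [ 0.633  -0.1518  0.2219] F [ 0.4  1.  -0.4] w 0.24944839673625815
shift [-0.0631  0.3346  0.0085] rotvec deg [ -2.27 -27.09  -9.2 ]
```

```bash
python3 -m handwheel '[[[-0.001,0.009,0.003,-0.11,-1.35,-0.46],[-0.0032,0.0175,0.003,-0.11,-1.35,-0.46],[-0.0033,0.0175,0.0025,-0.11,-1.35,-0.46],[-0.0033,0.0175,0,-0.11,-1.35,-0.46],[-0.0033,0.0175,0,-0.11,-1.35,-0.46],[-0.0033,0.0175,0,-0.11,-1.35,-0.46],[-0.0033,0.0175,0,-0.11,-1.35,-0.46],[-0.0033,0.0175,0,-0.11,-1.35,-0.46],[-0.0033,0.0175,0,-0.11,-1.35,-0.46],[-0.0033,0.0175,0,-0.11,-1.35,-0.46],[-0.0033,0.0175,0,-0.11,-1.35,-0.46],[-0.0033,0.0175,0,-0.11,-1.35,-0.46],[-0.0033,0.0175,0,-0.11,-1.35,-0.46],[-0.0033,0.0175,0,-0.11,-1.35,-0.46],[-0.0033,0.0175,0,-0.11,-1.35,-0.46],[-0.0033,0.0175,0,-0.11,-1.35,-0.46],[-0.0033,0.0175,0,-0.11,-1.35,-0.46],[-0.0033,0.0175,0,-0.11,-1.35,-0.46],[-0.0033,0.0175,0,-0.11,-1.35,-0.46],[-0.0033,0.0105,0,-0.11,-1.35,-0.46]]]' 0
python3 -m handwheel '[[[0,0,0,0,0,0],[0,0,0,0,0,0],[0,0,0,0,0,0]]]' 0 >/dev/null
cat > look.py <<'E'
from goal import *
def clipcloud(n=4):
    F=[]
    for k in range(n):
        im,d=grab_frame("scene");d=d.copy();d[d==0]=np.nan;F.append(d)
    import warnings;warnings.simplefilter("ignore")
    P=cloud("scene",np.nan_to_num(np.nanmedian(F,0)));return im,P
E
python3 - <<'E'
from look import *
diff(at(.018,.126),rot(el,PSI))
im,P=clipcloud();np.savez("F5.npz",im=im,P=P);c=P.reshape(-1,3)-G
t,y,h=c@A,c@E_,c@N
m=(abs(t-.018)<.03)&(abs(y)<.045)&(h>.04)&(h<.13)
for z in np.arange(.04,.13,.005):
    g=m&(h>=z)&(h<z+.005)
    if g.sum():print(round(z,3),g.sum(),"t",np.percentile(t[g],[5,50,95]).round(4),"y",np.percentile(y[g],[3,97]).round(4))
g=(t>.012)&(t<.03)&(abs(y)<.03)&(abs(h)<.03)
print("shaft",g.sum(),np.percentile(y[g],[2,98]).round(4),np.percentile(h[g],[2,98]).round(4))
cv2.imwrite('pics/s5.png',cv2.resize(im[120:225,220:325],(600,600),interpolation=cv2.INTER_CUBIC))
E
```

```text
time: 13.98
tool_pos: [0.5689, 0.1843, 0.2316]
tool_rot: [0.018, 0.969, -0.08, 0.233]
contact_force: [0.9, -0.7, -1.6]
gripper_width: 0.253
grasp_force: 58.8
t 14.23 pos [0.5699 0.1822 0.2319] F [0.4 0.6 0.1] w 0.2471549303378557
shift [ 0.      0.0005 -0.0015] rotvec deg [-0.01  0.03  0.  ]
0.06 1 t [0.0125 0.0125 0.0125] y [0.0202 0.0202]
0.065 6 t [0.0109 0.0124 0.0131] y [-0.0232  0.0226]
0.07 10 t [0.0105 0.0129 0.0158] y [-0.025   0.0259]
0.075 8 t [0.0107 0.0131 0.0167] y [-0.0274  0.0253]
0.08 10 t [0.0118 0.0133 0.017 ] y [-0.0251  0.0235]
0.085 22 t [0.0118 0.0145 0.018 ] y [-0.0218  0.0208]
0.09 14 t [0.0112 0.0133 0.0173] y [-0.0139  0.0128]
0.095 8 t [0.0124 0.0138 0.0157] y [-0.0071  0.0061]
0.1 5 t [0.0111 0.0125 0.014 ] y [-0.0034  0.0012]
0.105 7 t [0.0127 0.0132 0.0147] y [-0.0063  0.0052]
0.11 5 t [0.0132 0.014  0.0154] y [-0.0025  0.0054]
0.115 7 t [0.0124 0.0134 0.0138] y [-0.0071  0.0061]
0.12 6 t [0.0108 0.0146 0.0194] y [-0.0038  0.0074]
0.125 12 t [0.0094 0.0108 0.0158] y [-0.0122  0.0146]
shaft 47 [-0.0088  0.0142] [0.0003 0.0144]
```

View pics/s5.png

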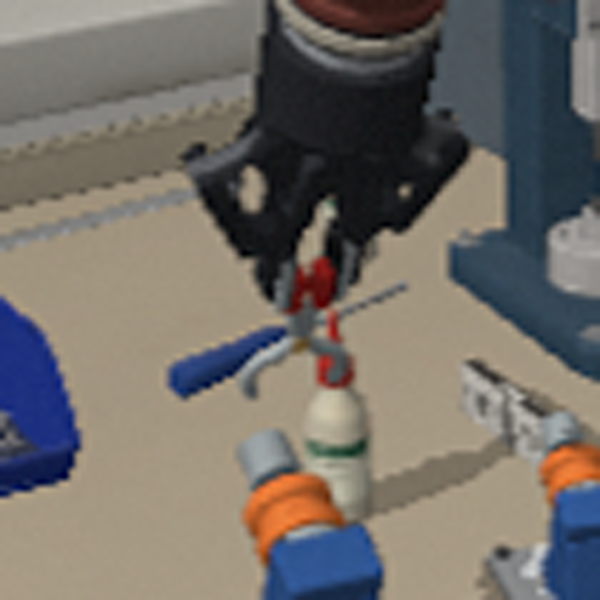

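The clip hangs spread at (300,365), above the shaft at (265,455), and is square to it. Next I'll lower it over the shaft.

```bash
python3 -m handwheel '[[[0.0045,0.0008,-0.0089,0,0,0],[0.0045,-0.0007,-0.0089,0,0,0],[0.0045,-0.0007,-0.0089,0,0,0],[0.0045,-0.0007,-0.0089,0,0,0],[0.0022,-0.0004,-0.0045,0,0,0],[0,0,0,0,0,0]]]' | grep -E "time|pos|conta|width"
python3 -m handwheel '[[[0.0022,-0.0004,-0.0045,0,0,0],[0.0022,-0.0004,-0.0045,0,0,0],[0,0,0,0,0,0]]]' | grep -E "time|pos|conta|width"
python3 -m handwheel '[[[0.0022,-0.0004,-0.0045,0,0,0],[0.0022,-0.0004,-0.0045,0,0,0],[0.0022,-0.0004,-0.0045,0,0,0],[0,0,0,0,0,0],[0,0,0,0,0,0]]]' | grep -E "time|pos|conta|width"
python3 -c "
from goal import *
diff(at(.018,.056,.001),rot(el,PSI))"
```

```text
time: 14.93
tool_pos: [0.5897, 0.1801, 0.189]
contact_force: [-0.5, -0.6, 0.1]
gripper_width: 0.259
time: 15.18
tool_pos: [0.5946, 0.1798, 0.182]
contact_force: [-0.4, 0.8, -2.0]
gripper_width: 0.246
time: 15.6
tool_pos: [0.6011, 0.1786, 0.1688]
contact_force: [-0.4, 0.0, 0.1]
gripper_width: 0.249
t 15.6 pos [0.6011 0.1786 0.1688] F [-0.4  0.   0.1] w 0.24869087740653348
shift [ 0.0003 -0.0001 -0.0007] rotvec deg [ 0.01 -0.01  0.01]
```

```bash
python3 -m handwheel '[[[-0.0018,0.0003,-0.0009,0,0,0],[-0.0018,0.0003,-0.0009,0,0,0],[-0.0018,0.0003,-0.0009,0,0,0],[-0.0018,0.0003,-0.0009,0,0,0],[-0.0018,0.0003,-0.0009,0,0,0],[-0.0018,0.0003,-0.0009,0,0,0],[0,0,0,0,0,0],[0,0,0,0,0,0]]]' | grep -E "time|pos|conta|width"
python3 -m handwheel '[[[-0.0018,0.0003,-0.0009,0,0,0],[0,0,0,0,0,0],[0,0,0,0,0,0]]]' | grep -E "pos|conta|width"
python3 -m handwheel '[[[-0.0018,0.0003,-0.0009,0,0,0],[0,0,0,0,0,0],[0,0,0,0,0,0]]]' | grep -E "pos|conta|width"
python3 - <<'E'
from look import *
diff(at(.0,.056,.001),rot(el,PSI))
im,P=clipcloud();c=P.reshape(-1,3)-G
t,y,h=c@A,c@E_,c@N
o=orange(im).ravel()&(abs(t)<.06)&(abs(y)<.05)&(abs(h)<.05);print("roller t",np.percentile(t[o],[2,98]).round(4))
for z in np.arange(.0,.05,.005):
    g=(abs(t-.0)<.03)&(abs(y)<.045)&(h>=z)&(h<z+.005)&~o
    if g.sum():print(round(z,3),g.sum(),"t",np.percentile(t[g],[5,50,95]).round(4),"y",np.percentile(y[g],[3,97]).round(4))
cv2.imwrite('pics/s6.png',cv2.resize(im[155:230,225:325],(800,600),interpolation=cv2.INTER_CUBIC))
E
```

```text
time: 16.27
tool_pos: [0.5903, 0.1806, 0.164]
contact_force: [-0.6, 0.4, -1.3]
gripper_width: 0.245
tool_pos: [0.5886, 0.1808, 0.1631]
contact_force: [0.1, 0.7, -0.6]
gripper_width: 0.251
tool_pos: [0.5868, 0.1811, 0.1621]
contact_force: [-0.4, -0.5, -1.4]
gripper_width: 0.252
t 16.77 pos [0.5868 0.1811 0.1621] F [-0.4 -0.5 -1.4] w 0.25198121991231787
shift [-0.0012  0.     -0.0022] rotvec deg [0.   0.04 0.  ]
roller t [-0.0379 -0.0089]
0.0 14 t [-0.018  -0.0036  0.0237] y [-0.0202  0.0274]
0.005 18 t [-0.0045  0.0081  0.0242] y [-0.0208  0.0274]
0.01 32 t [-0.0079  0.0149  0.0265] y [-0.0242  0.0226]
0.015 20 t [-0.0092 -0.0035  0.003 ] y [-0.0202  0.0236]
0.02 14 t [-0.0052 -0.0025  0.0003] y [-0.0144  0.0162]
0.025 11 t [-0.006  -0.003  -0.0013] y [-0.0056  0.0108]
0.03 4 t [-0.0055 -0.0043 -0.0008] y [-0.0003  0.006 ]
0.035 5 t [-0.0044 -0.0034 -0.0013] y [-0.0039  0.0067]
0.04 5 t [-0.0052 -0.0038 -0.0017] y [-0.0028  0.0075]
0.045 8 t [-0.0053 -0.003  -0.0019] y [-0.0026  0.0085]
```

View pics/s6.png

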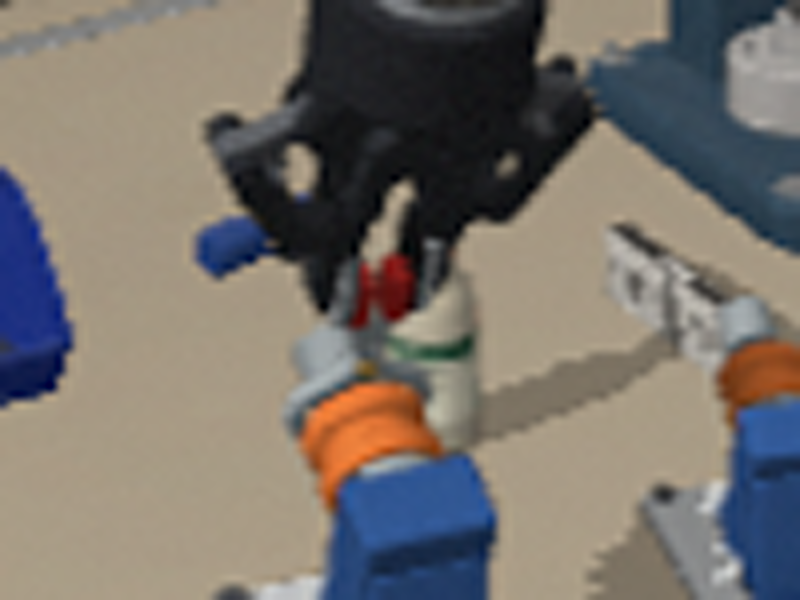

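The clip now straddles the shaft just above the roller at (365,385). I'll creep down until it touches the roller.

```bash
for r in 1; do python3 -m handwheel '[[[-0.0009,0.00015,-0.00045,0,0,0],[-0.0009,0.00015,-0.00045,0,0,0],[0,0,0,0,0,0],[0,0,0,0,0,0]]]' | grep -E "pos|conta"; done
python3 -m handwheel '[[[-0.0009,0.00015,-0.00045,0,0,0],[0,0,0,0,0,0],[0,0,0,0,0,0]]]' | grep -E "pos|conta"
python3 -m handwheel '[[[-0.0009,0.00015,-0.00045,0,0,0],[0,0,0,0,0,0],[0,0,0,0,0,0]]]' | grep -E "pos|conta"
python3 -m handwheel '[[[-0.0009,0.00015,-0.00045,0,0,0],[0,0,0,0,0,0],[0,0,0,0,0,0]]]' | grep -E "pos|conta"
```

```text
tool_pos: [0.5854, 0.1814, 0.1618]
contact_force: [1.8, -0.3, 0.5]
tool_pos: [0.5847, 0.1816, 0.1616]
contact_force: [2.0, -1.2, 0.2]
tool_pos: [0.584, 0.1817, 0.1613]
contact_force: [4.5, -1.4, 1.2]
tool_pos: [0.5835, 0.1818, 0.1613]
contact_force: [5.4, -1.9, 1.3]
```

```bash
python3 -m handwheel '[[[0.003,-0.0005,0.0015,0,0,0],[0.0026,-0.0004,0.0014,0,0,0],[0.0007,-0.0001,-0.0013,0,0,0],[0.0007,-0.0001,-0.0013,0,0,0],[0,0,0,0,0,0],[0,0,0,0,0,0]]]' | grep -E "pos|conta"
python3 -c "
from goal import *
diff(at(.0,.052,.001),rot(el,PSI))
p=np.array(state()['tool_pos'])-G;print(p@A,p@E_,p@N); q=np.array([.5858,.1813,.1618])-G;print('contact',q@A)"
```

```text
tool_pos: [0.5886, 0.1807, 0.1591]
contact_force: [-0.7, -0.6, -0.5]
t 18.55 pos [0.5886 0.1807 0.1591] F [-0.7 -0.6 -0.5] w 0.25260388352391133
shift [-0.0012  0.0002 -0.0028] rotvec deg [ 0.01 -0.08  0.01]
0.002368108377504919 0.0010495268342405333 0.0538944874326006
contact 0.0010330849029089044
```

```bash
python3 -m handwheel '[[[0.001,-0.0002,-0.0012,0,0,0],[0,0,0,0,0,0],[0,0,0,0,0,0]]]' | grep -E "pos|conta"
python3 -m handwheel '[[[0,0,0,0,0,0],[0,0,0,0,0,0],[0,0,0,0,0,0],[0,0,0,0,0,0],[0,0,0,0,0,0],[0,0,0,0,0,0],[0,0,0,0,0,0],[0,0,0,0,0,0]]]' 1
python3 - <<'E'
from look import *
diff(at(.003,.15),rot(el,PSI))
im,P=clipcloud()
cv2.imwrite('pics/s7.png',cv2.resize(im[155:230,225:325],(800,600),interpolation=cv2.INTER_CUBIC))
E
```

```text
tool_pos: [0.5902, 0.1805, 0.1588]
contact_force: [0.7, -1.0, -0.9]
time: 19.47
tool_pos: [0.5906, 0.1806, 0.1595]
tool_rot: [0.019, 0.969, -0.08, 0.233]
contact_force: [0.1, -0.6, 0.2]
gripper_width: 1.001
grasp_force: 0.0
t 19.47 pos [0.5906 0.1806 0.1595] F [ 0.1 -0.6  0.2] w 1.0010506894652653
shift [-0.0446  0.0061  0.0856] rotvec deg [-0.01  0.08  0.  ]
```

View pics/s7.png

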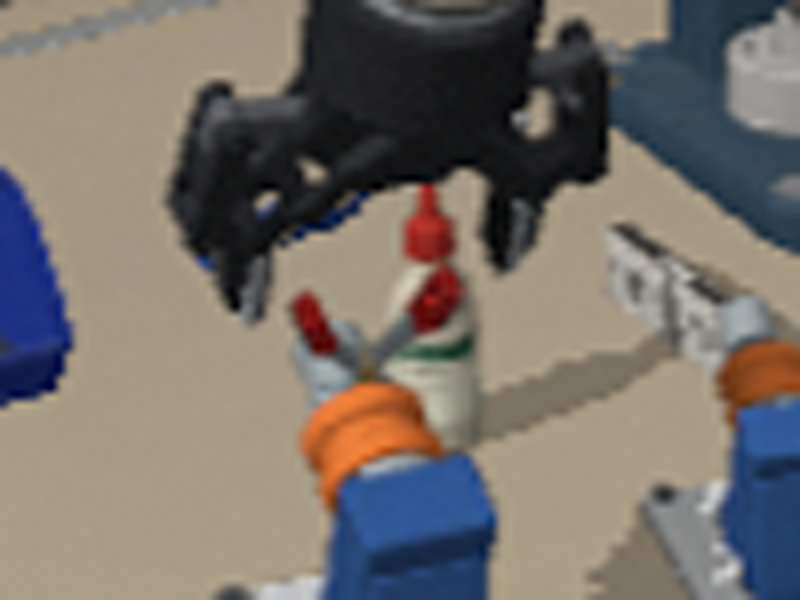

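The clip has closed round the spindle, with its grips at (315,320) and (435,300) and the fingers clear of it. Next I'll retreat and check.

```bash
python3 -m handwheel '[[[-0.0045,0.0007,0.0089,0,0,0],[-0.009,0.0015,0.0178,0,0,0],[-0.009,0.0015,0.0178,0,0,0],[-0.009,0.0015,0.0178,0,0,0],[-0.009,0.0015,0.0178,0,0,0],[-0.009,0.0015,0.0178,0,0,0],[-0.01,-0.03,0.015,0,0,0],[-0.01,-0.03,0.015,0,0,0],[-0.01,-0.03,0.01,0,0,0],[-0.01,-0.03,0,0,0,0],[0,-0.03,0,0,0,0],[0,-0.03,0,0,0,0],[0,0,0,0,0,0]]]' | grep -E "time|pos|conta"
python3 - <<'E'
from look import *
im,P=clipcloud();c=P.reshape(-1,3)-G;t,y,h=c@A,c@E_,c@N
hs=cv2.cvtColor(im,cv2.COLOR_BGR2HSV).reshape(-1,3)
o=orange(im).ravel()&(abs(t)<.06)&(abs(y)<.05)&(abs(h)<.05);print("roller t",np.percentile(t[o],[2,98]).round(4))
red=((hs[:,0]<6)|(hs[:,0]>172))&(hs[:,1]>150)&(abs(y)<.05)&(abs(t)<.03)&(h>.03)&(h<.1)
for sg in(1,-1):
    g=red&(y*sg>0);print("grip",g.sum(),"t",np.median(t[g]).round(4),"y",np.percentile(y[g],[5,95]).round(4),"h",np.percentile(h[g],[5,95]).round(4))
for z in np.arange(.0,.05,.005):
    g=(abs(t)<.01)&(abs(y)<.045)&(h>=z)&(h<z+.005)&~o
    if g.sum():print(round(z,3),g.sum(),"t",np.median(t[g]).round(4),"y",np.percentile(y[g],[3,97]).round(4))
im2,_=grab_frame("top")
cv2.imwrite('pics/f8.png',np.hstack([cv2.resize(im[170:230,240:290],(400,480),interpolation=cv2.INTER_CUBIC),cv2.resize(im2[165:225,240:290],(400,480),interpolation=cv2.INTER_CUBIC)]))
E
```

```text
time: 20.75
tool_pos: [0.5004, 0.0045, 0.2982]
contact_force: [-0.5, 0.8, 0.9]
roller t [-0.0377 -0.0108]
grip 22 t -0.0083 y [0.0176 0.03  ] h [0.0509 0.0677]
grip 29 t -0.0069 y [-0.0252 -0.0142] h [0.0519 0.0688]
0.0 2 t 0.0034 y [0.0145 0.0176]
0.005 4 t 0.0031 y [0.0121 0.0176]
0.01 9 t 0.0014 y [-0.0065  0.0182]
0.015 9 t -0.0045 y [-0.0116  0.0156]
0.02 6 t -0.0051 y [-0.0047  0.009 ]
0.025 5 t -0.0057 y [-0.001   0.0074]
0.03 9 t -0.0048 y [-0.0065  0.007 ]
0.035 9 t -0.0051 y [-0.0088  0.0122]
0.04 9 t -0.0051 y [-0.0133  0.0144]
0.045 9 t -0.0042 y [-0.0147  0.0211]
```

View pics/f8.png

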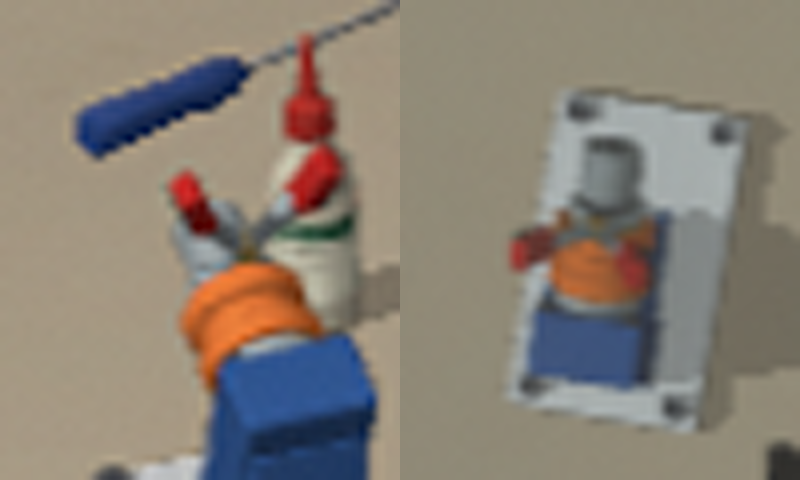

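```bash
python3 -c "
from plant import *
print(job_done())"
```

```text
the job is handed in; nothing more can be done
None
```

I handed the job in at about 21 s of the 54 s allowed: the roller is home against its shoulder, the clip is closed in the groove above it, and the robot ended clear of everything; I didn't re-measure the bystanders, but the arm met no unexpected contact.

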